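# Back off the knurled locking ring two turns and push the slotted block home

## Robot

A 6-joint arm with a two-finger parallel gripper is mounted at the origin on the work surface. World frame = base frame: x ahead of the robot, y to its left, z up, the work surface at z = 0. Lengths are in mm, angles in rad, forces in N, time in s.
With the tool pointing down it reaches from about 375 to 825 mm from the base axis. Payload 5.5 kg.
Tool frame: the origin (TCP) lies between the finger pads; the fingertips stand 22 mm ahead of it and the grasp point (between the pads) lies 3 mm ahead of it; x points along the fingers, z is the direction in which the jaws open and shut, and the axes are right-handed (so a half turn about x gives the same grasp; the last joint's range is limited). The gripper opens to 85 mm and grips with 20 to 120 N. Pads are 22 mm wide; open, the fingers measure 114 mm over their backs; the gripper's body (76 mm by 85 mm) begins 54 mm behind the grasp point. The pads swing forward as they close: fully open they stand 13 mm farther back than shut.
Start: joints at [1.108, 0.314, -0.047, 1.21, 0, 1.571], TCP at [267.869, 536.881, 253.299] pointing down, gripper open.
Joint ranges: [-2.67, 2.67], [-0.69, 1.73], [-1.03, 1.25], [-2.08, 2.16], [-1.42, 1.45], [-3.14, 3.14]. Speed limits (rad/s): [2.39, 2.39, 3.01, 3.14, 3.14, 3.14].

## Interface

Orientations are given as a 3x3 rotation matrix whose columns are the frame's x, y, z axes.
In Python, from cell import bot, vision gives the robot as it stands. The module is installed in compiled form; this text tells all that it offers.
- The arm moves only by the tool send_rows, never from a script. Its argument "rows" is a list that holds one entry, the list of rows, each a list of 4 numbers: the shift along the world's x, y, z in cm, then the turn about the world's z in degrees. In form: [[[tx, ty, tz, yaw], ...]]. A call has 1 to 5 rows; each row shifts and turns the commanded pose from where the row before left it; what a row does not reach is not made up. A row lasts 1/10 s, in which the tool goes at most 50 mm and 8.59 degrees, less where a joint would pass 70% of its speed; a pose out of reach is approached as far as the arm can. A call is refused whole if a number of a shift passes 5 or a number of a turn 8.59, either way. A call with a gripper value outside its range is refused whole. "hand" is the finger opening in cm, from 0 to 8.54, set as the call begins (left out, the last holds). The fingers move at their own pace and stop on an object; the grip force is fixed at half the most. Time passes only in rows, so rows that do not move let the fingers close. It gives the time, the measured TCP pose, the force and the opening at its end, in the units of the state.
- bot.get_obs(): the state, without advancing time (a new reading comes with each control period).
- vision.read_camera(name): name is "scene" or "top" or "wrist"; returns (picture, depth): 400x640x3 uint8, red, green, blue; 400x640 float32, mm along the optical axis (not along the pixel's ray), 0 where there is no reading.
- vision.camera_info(name): a dict with "K" (3x3 intrinsics, pixels), "distortion" ([k1, k2, p1, p2, k3] as OpenCV has them; the pictures are not rectified), "pose" (4x4, takes a point from camera to world coordinates). Camera axes: x right, y up, looking along -z (the intrinsics and any distortion apply to the point x, -y, -z); pixel columns grow to the right and rows downward; lengths in mm; the calibration is good to about 2 mm. A picture is of the moment at which its call begins: read the wrist's pose just before it. camera_info takes no time and is no camera call; for the wrist camera it gives the pose at the moment of the call.
- bot.finish_job(): hands the job in, once; it reports no verdict.
The state is a dict: "time": time; "q": joint angles; "joint_velocities": joint speeds; "tau": joint torques, N m; "tool_pos": TCP position; "tcp_rot": TCP orientation; "ft_force": force on the tool from outside, world axes, zero at the start; "ft_torque": the same for the moment, N m; "opening": finger opening in mm.
Only numpy, scipy, OpenCV 4.12 (cv2) and the standard library are available. Lean on these libraries where they do the work, as an engineer would, in place of code of your own. Each camera call takes 0.05 s, during which the arm holds its last target. There are 200 camera calls.

## Task

On the grey work rest, roll a fingertip across the knurled rim of the big steel locking ring to loosen it anticlockwise (seen from above) until the dimple on its top has come round to the pointer rib for the second time: two full turns from tight (it now stands somewhere in its first turn). Only then push the slotted block along its guide, without lifting it, until it sits fully home against the end stop. Leave the small thumbscrew and the other things lying about as they are, and finish clear of everything.

Things in the scene. Friction and masses are not known exactly. Their poses are not given: they have to be found in the camera images.
- rest: Grey work rest bolted to the bench, fixed: bed plate 150 x 380 x 20 mm. Origin: centre of its underside, on the bench; z up; y runs along the bed from the locking ring (axis at x 0, y -115 mm) to the end stop. Guide for the block: two steel rails 10 mm wide and 10 mm high (tops 30 mm above the bench), inner faces at x -33 and +33 mm, from y -10 to 180 mm.
- pointer (a point): Pointer: outer end, on top, of a dark steel rib 8 mm wide and 8 mm high (top 28 mm above the bench) on the bed at the ring's side (rest's +x side); it runs radially, 50 to 74 mm from the ring's axis.
- stop_face (a point): Middle of the end stop's face towards the ring, 45 mm above the bench, at rest's x 0, y 165 mm. The stop is a grey wall 110 mm wide (x), 22 mm thick, its top 70 mm above the bench.
- ring (a joint): Turn of the big knurled locking ring, rad. 0: fully tight, dimple at the pointer; grows as it loosens, anticlockwise from above; 12.57 is two full turns. Starts within its first turn, at 1.0 to 5.0. Stays where it is left and at the same height; stiff to turn, 0.10 N m (about 2 N at the rim); ends at 18.8.
- ring_center (a point): Point on the locking ring's vertical axis, at its flat top, 73 mm above the bench. The ring is a solid steel disc 98 mm across its 24 coarse upright knurls (4.5 mm wide, 3 mm proud of a 92 mm body, 46 to 72 mm above the bench); a dark cap 42 mm across in the middle rises to 82 mm. It stands on a dark pedestal 80 mm across.
- ring_mark (a point): The dark dimple (11 mm across, with a radial line inward of it) on the ring's flat top, 40 mm from the axis; it turns with the ring.
- block: Loose steel slotted block, 60 mm wide (x), 80 mm long (y), 45 mm high, 0.4 to 0.85 kg, a 20 mm wide channel along its top. Origin: centre of its underside, on the bed 20 mm above the bench; 3 mm play to the rail on each side. Home is rest's y 125 mm, its end against the stop; starts 40 to 75 mm short. Slides at about 3 to 9 N pushed on its flat end face towards the ring.
- thumbscrew (a joint): Small knurled brass adjusting thumbscrew, 20 mm across, upright on top of the end stop, 80 to 92 mm above the bench, at rest's x 0, y 176 mm; rad. To be left alone.
- valve_a: Engine valve standing on its head (38 mm), stem 8 mm, 105 mm high; origin under its head. Bystander.
- valve_b: Smaller engine valve standing on its head (32 mm), stem 8 mm, 105 mm high; origin under its head. Bystander.
- bush: Brass bush, 26 mm across, 35 mm high, standing on the bed beside the way between ring and block, near the bed's +x edge; origin under it. Bystander.
- oil: Grey plastic bottle, 52 mm across, 130 mm high; origin under it. Bystander.
- tin: Plain tin, 68 mm across, 60 mm high; origin under it. Bystander.
- wrench: Steel wrench lying flat, 170 mm long along its x. Bystander.
- socket: Steel socket, 28 mm across, 45 mm high, standing; origin under it. Bystander.
Not all that is in view belongs to the job. What is shaped like the block but blue or green is not meant.

How it is judged (in metres and radians):
On the way, in this order (a step that is already met when the one before it is completed fails the run):
1. the locking ring stands two full turns loosened (value of joint ring between 12.216 and 12.916 rad), for 0.2 s.
2. the slotted block is home against the end stop (y of block in the frame of rest between 0.121 and 0.128 m and z of block in the frame of rest below 0.023 m and angle between the y axis of block and the y axis of rest, either way round below 0.1 rad and angle between block's own z axis and vertical below 0.06 rad), for 0.2 s.
At the end, for the whole second after the job is handed in: The ring stands two full turns (12.57 rad) from tight, within 0.35 rad (its dimple at the pointer within 20 degrees), and the slotted block stands flat on the bed between the rails, within 4 mm of the end stop; both are at rest (all of step 1 and all of step 2 and linear speed of block below 0.005 m/s and velocity of joint ring between -0.05 and 0.05 rad/s); the robot touches nothing.
It fails at once if the slotted block was shifted more than 6 mm before the ring was two turns loose (value of joint ring below 12.216 rad and distance of block from where it was at the start of the episode above 0.006 m).
It fails at once if the slotted block was lifted (more than 6 mm) or tipped (z of block in the frame of rest above 0.026 m or angle between block's own z axis and vertical above 0.15 rad).
It fails at once if the thumbscrew was turned by more than 0.3 rad (value of joint thumbscrew above 0.3 rad or value of joint thumbscrew below -0.3 rad).
It fails at once if a bystander was moved by more than 20 mm or knocked over (distance of any of valve_a, valve_b, bush, oil, tin, wrench, socket from where it was at the start of the episode above 0.02 m or angle between any of valve_a, valve_b, bush, oil, tin, wrench, socket's own z axis and vertical above 0.3 rad).
It also fails if it takes over 61 s, if anything falls off the work surface, if the arm or the gripper's body presses on something with over 40 N, if the wrist force passes 120 N, or if a joint passes its speed limit or range.

## Working session

There is one attempt and no reset: what is moved stays moved. The work goes in short steps, Python scripts to look and compute and a tool call to move; the robot and the scene stay as the last step left them, time stands still between calls to the robot, and variables do not carry over. Pictures are saved under pics/ and viewed, about 8 in all and at most 12, crops included, and the job is handed in when it is done.

Besides the shell and the picture viewer there is one more tool, called after "Emit:" by a JSON object that holds its "api" and its "payload". send_rows: Moves the arm, as the interface text tells. Its arguments: {"type":"object","properties":{"rows":{"type":"array"},"hand":{"type":"number"}},"required":["rows"]}

```bash
mkdir -p pics
cat > h.py <<'E'
import numpy as np, cv2
from cell import bot, vision
def snap(n):
    info=vision.camera_info(n); im,d=vision.read_camera(n)
    return im,d,info
def ray(info,uv):
    uv=np.asarray(uv,float).reshape(-1,1,2)
    p=cv2.undistortPoints(uv,np.array(info["K"],float),np.array(info["distortion"],float)).reshape(-1,2)
    T=np.array(info["pose"]); d=np.c_[p[:,0],-p[:,1],-np.ones(len(p))]@T[:3,:3].T
    return T[:3,3],d
def onplane(info,uv,z):
    o,d=ray(info,uv); return o+d*((z-o[2])/d[:,2])[:,None]
def project(info,P):
    T=np.array(info["pose"]); c=(np.asarray(P,float).reshape(-1,3)-T[:3,3])@T[:3,:3]
    c=c*[1,-1,-1]
    return cv2.projectPoints(c.reshape(-1,1,3),np.zeros(3),np.zeros(3),np.array(info["K"],float),np.array(info["distortion"],float))[0].reshape(-1,2)
def save(n,im): cv2.imwrite(n,cv2.cvtColor(im,cv2.COLOR_RGB2BGR))
E
python3 - <<'E'
from h import *
o=bot.get_obs(); print(o["time"],o["tool_pos"],o["tcp_rot"],o["opening"])
a=[]
for n in("top","scene"):
    im,d,i=snap(n); np.savez(n+"0.npz",im=im,d=d); a.append(im); print(n,np.round(i["pose"],3),i["K"])
    save(f"pics/{n}0.png",im)
E
```

```text
0.0 [267.60842509 536.38525267 252.40608981] [[-8.03682647e-04 -8.94808809e-01  4.46448820e-01]
 [-1.58689158e-03  4.46449544e-01  8.94807402e-01]
 [-9.99998418e-01  1.06753070e-05 -1.77876832e-03]] 85.38725250828269
top [[ 1.000000e-02  9.840000e-01 -1.800000e-01  3.285520e+02]
 [-1.000000e+00  1.100000e-02  4.000000e-03 -1.961600e+01]
 [ 6.000000e-03  1.800000e-01  9.840000e-01  1.231652e+03]
 [ 0.000000e+00  0.000000e+00  0.000000e+00  1.000000e+00]] [[431.39380514   0.         318.6802002 ]
 [  0.         431.39380514 197.49948471]
 [  0.           0.           1.        ]]
scene [[ 5.48000e-01 -6.36000e-01  5.43000e-01  9.97130e+02]
 [ 8.36000e-01  4.09000e-01 -3.65000e-01 -3.35945e+02]
 [ 1.00000e-02  6.54000e-01  7.56000e-01  7.47933e+02]
 [ 0.00000e+00  0.00000e+00  0.00000e+00  1.00000e+00]] [[393.32327621   0.         326.09794568]
 [  0.         393.32327621 203.03196411]
 [  0.           0.           1.        ]]
```

View pics/top0.png

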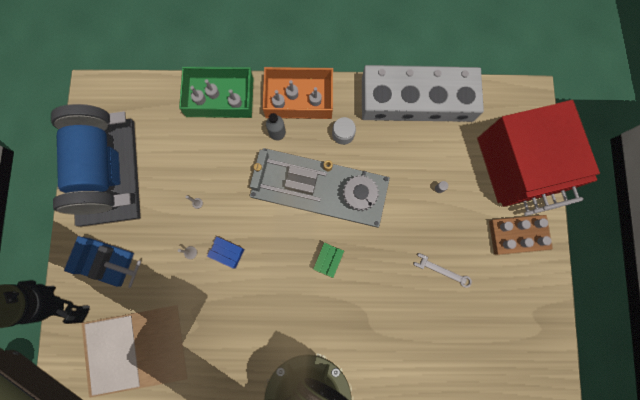

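View pics/scene0.png

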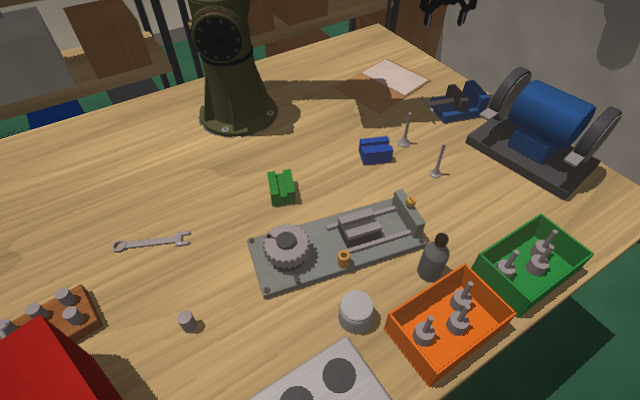

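The top view shows the rest spanning (250,150)–(390,225). The ring is at (361,193), the steel block at (302,178), the stop and thumbscrew at (258,170), and the bush at (328,165). Two things are shaped like the block: a blue one at (226,252) and a green one at (328,259). The grey steel one between the rails is the one meant. I'll confirm that in an enlarged crop.

Run:
```python
from h import *
a=np.load("top0.npz")["im"][140:235,240:400]; b=np.load("scene0.npz")["im"][180:305,240:440]
A=cv2.resize(a,(800,475),interpolation=cv2.INTER_CUBIC); 
save("pics/crop_top.png",A)
save("pics/crop_sc.png",cv2.resize(b,(800,500),interpolation=cv2.INTER_CUBIC))
```

```text
(no output)
```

View pics/crop_top.png

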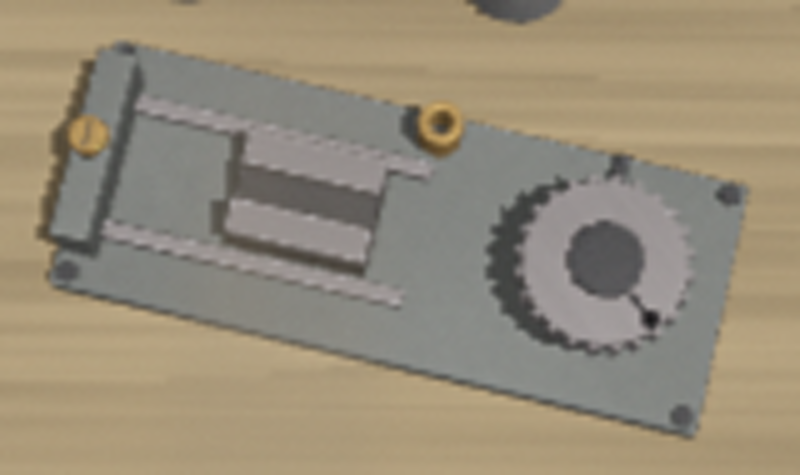

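View pics/crop_sc.png

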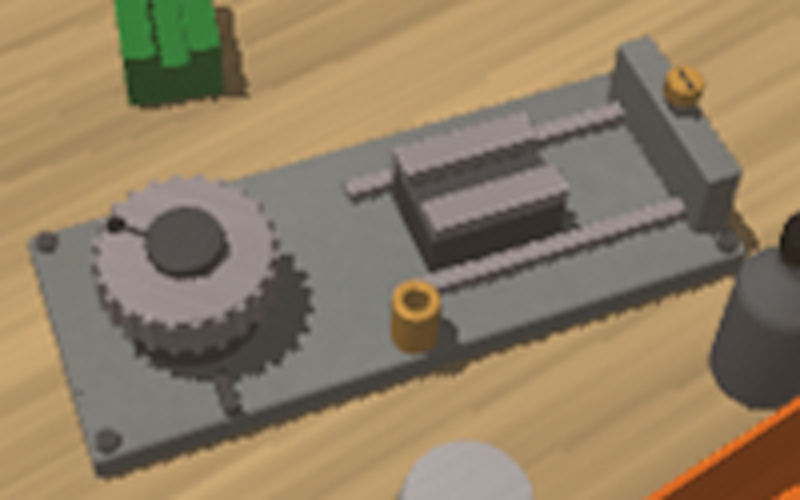

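The crops confirm it: the grey block sits in the rails at crop (302,200), and the dimple at (650,320) relative to the cap at (605,258). The dimple therefore stands about 230° anticlockwise of the pointer, so the ring is at roughly 4.0 rad. Next I fit the rest pose across both views.

```bash
cat >> h.py <<'E'
def R2(a): return np.array([[np.cos(a),-np.sin(a)],[np.sin(a),np.cos(a)]])
def toW(p,L):
    L=np.asarray(L,float).reshape(-1,3); return np.c_[L[:,:2]@R2(p[2]).T+p[:2],L[:,2]]
def toL(p,W):
    W=np.asarray(W,float).reshape(-1,3); return np.c_[(W[:,:2]-p[:2])@R2(p[2]),W[:,2]]
E
python3 - <<'E'
from h import *
from scipy.optimize import least_squares
it=vision.camera_info("top"); isc=vision.camera_info("scene")
L1=[(75,-190,20),(-75,-190,20),(-75,190,20),(75,190,20),(0,-115,82),(0,176,92)]
c1=np.array([(747,187),(693,437),(52,288),(110,42),(605,258),(88,134)],float)
u1=(c1+.5)/5-.5+[240,140]
L2=[(75,-190,20),(-75,-190,20),(75,190,20),(0,-115,82),(0,176,92)]
c2=np.array([(97,462),(32,243),(738,250),(185,242),(684,80)],float)
u2=(c2+.5)/4-.5+[240,180]
for use in((1,1),(1,0),(0,1)):
    f=lambda p:np.r_[(project(it,toW(p,L1))-u1).ravel()*use[0],(project(isc,toW(p,L2))-u2).ravel()*use[1]]
    r=least_squares(f,[550,-50,0.2+0*np.pi]) ; print(r.x,r.cost); 
    if use==(1,1): p=r.x; np.save("rest.npy",p); print(np.round(f(p),1))
print("ringC",toW(p,(0,-115,73)),"stop",toW(p,(0,165,45)))
g=lambda c,s,o:(np.array(c,float)+.5)/s-.5+o
for i,c,b,s,o in((it,(605,258),(650,320),5,[240,140]),(isc,(185,242),(117,224),4,[240,180])):
    m=toL(p,onplane(i,[g(b,s,o)],73))[0]-[0,-115,0]; print("mark",m,np.arctan2(m[1],m[0])%(2*np.pi))
bl=[(245,132),(385,170),(365,272),(222,235)]
print("block top corners",toL(p,onplane(it,[g(c,5,[240,140]) for c in bl],65)))
print("bush",toL(p,onplane(it,[g((440,125),5,[240,140])],55)), toL(p,onplane(isc,[g((417,300),4,[240,180])],55)))
print("block sc",toL(p,onplane(isc,[g(c,4,[240,180]) for c in [(395,155),(430,213),(568,185),(530,118)]],65)))
E
```

```text
[ 5.81996193e+02 -2.68664624e+01 -2.15739493e-01] 8.68662680168471
[ 0.5 -0.4  1.  -0.  -1.2  0.   0.2 -0.   0.4  0.3 -0.5  0.8 -0.7  1.
 -1.6 -0.9  2.8  0.1 -0.1 -0.8  0.1 -0.2]
[ 5.82323985e+02 -2.66806364e+01 -2.19465998e-01] 1.697255224688214
[ 5.81587749e+02 -2.69105741e+01 -2.11714955e-01] 6.5124422878594475
ringC [[ 557.37816164 -139.20057356   73.        ]] stop [[617.31771612 134.30856671  45.        ]]
mark [-25.70447825 -30.49904607  73.        ] 4.012092024663851
mark [-28.06521882 -29.32366486  73.        ] 3.9489156969625725
block top corners [[ 29.1562713   95.51365595  65.        ]
 [ 25.50459646  14.60017299  65.        ]
 [-33.20114392  12.37565726  65.        ]
 [-30.68458537  94.04336708  65.        ]]
bush [[60.17539662 -9.18206794 55.        ]] [[60.79159473 -8.8400359  55.        ]]
block sc [[-25.86052421  13.48109894  65.        ]
 [ 17.76861153  16.15531094  65.        ]
 [ 26.62375127  94.3686895   65.        ]
 [-24.03455367  95.33592025  65.        ]]
```

Emit:
{"api": "send_rows", "payload": {"rows": [[[2, -4.5, 0, 0], [2, -4.5, 0, 0], [2, -4.5, 0, 0], [2, -4.5, 0, 0], [2, -4.5, 0, 0]]], "hand": 0}}

```text
time: 0.6
tool_pos: [368.0, 310.0, 253.0]
tcp_rot: [[-0.0, -0.895, 0.446], [-0.0, 0.446, 0.895], [-1.0, 0.0, -0.0]]
ft_force: [-0.1, -0.1, -0.1]
opening: 12.1
```

Emit:
{"api": "send_rows", "payload": {"rows": [[[2, -4.5, 0, 0], [2, -4.5, 0, 0], [2, -4.5, 0, 0], [2, -4.5, 0, 0], [2, -4.5, 0, 0]]]}}

```text
time: 1.1
tool_pos: [468.1, 84.9, 253.2]
tcp_rot: [[-0.0, -0.895, 0.446], [0.0, 0.446, 0.895], [-1.0, 0.0, 0.0]]
ft_force: [0.2, 0.3, 0.2]
opening: -0.1
```

Emit:
{"api": "send_rows", "payload": {"rows": [[[2, -4.5, 0, 0], [2, -4.5, 0, 0], [2, -4.5, 0, 0], [2, -4.5, 0, 0], [0, 0, 0, 0]]]}}

```text
time: 1.6
tool_pos: [549.5, -98.2, 252.5]
tcp_rot: [[0.0, -0.892, 0.452], [-0.002, 0.452, 0.892], [-1.0, -0.001, -0.002]]
ft_force: [0.1, 0.2, 0.6]
opening: -0.1
```

Run:
```python
from h import *
o=bot.get_obs(); print(o["time"],o["tool_pos"],np.round(o["tcp_rot"],3),o["opening"],o["q"],o["ft_force"])
im,d,i=snap("wrist"); np.savez("w1.npz",im=im,d=d,pose=i["pose"]); save("pics/w1.png",im); print(np.round(i["pose"],3),i["K"])
p=np.load("rest.npy"); print(project(i,toW(p,[(0,-115,82),(75,-190,20),(-75,-190,20),(74,-115,28)])))
```

```text
1.6 [549.45606489 -98.15023401 252.49362299] [[ 0.    -0.892  0.452]
 [-0.002  0.452  0.892]
 [-1.    -0.001 -0.002]] -0.10886602631681462 [-0.1757594   0.234494   -0.15339571  1.18228116 -0.001821    0.29310205] [0.09507308 0.19513565 0.56275505]
[[ 4.51000e-01 -8.48000e-01 -2.78000e-01  4.76855e+02]
 [ 8.92000e-01  4.28000e-01  1.42000e-01 -6.10060e+01]
 [-1.00000e-03 -3.12000e-01  9.50000e-01  3.73528e+02]
 [ 0.00000e+00  0.00000e+00  0.00000e+00  1.00000e+00]] [[293.47821791   0.         320.02122237]
 [  0.         293.47821791 197.8642788 ]
 [  0.           0.           1.        ]]
[[288.74754425 208.11884787]
 [255.86039698 255.66895126]
 [216.31416145 148.04892852]
 [308.91806336 245.32379065]]
```

View pics/w1.png

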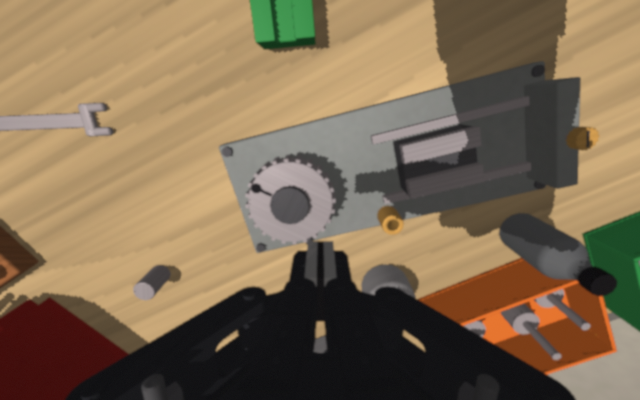

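The wrist view shows the ring, with its cap at (290,204), about 3 px off the prediction. The arm was still settling when I took it. The fingertips at (320,245) look about 14 mm thick when shut. I'll take a settled reading to refine the ring's centre.

```bash
cat > ringmeas.py <<'E'
from h import *
def cap(im,i,c0,rpx=40,thr=95):
    """centre of dark cap (z=82) near pixel c0"""
    g=cv2.cvtColor(im,cv2.COLOR_RGB2GRAY); m=((g<thr)).astype(np.uint8)
    H,W=m.shape; yy,xx=np.mgrid[:H,:W]; m[(xx-c0[0])**2+(yy-c0[1])**2>rpx**2]=0
    m=cv2.morphologyEx(m,cv2.MORPH_OPEN,np.ones((5,5),np.uint8))
    cs,_=cv2.findContours(m,cv2.RETR_EXTERNAL,cv2.CHAIN_APPROX_NONE)
    c=max(cs,key=cv2.contourArea); return cv2.fitEllipse(c)
E
python3 - <<'E'
from ringmeas import *
vision.read_camera("wrist")
o=bot.get_obs(); i=vision.camera_info("wrist"); im,d=vision.read_camera("wrist"); np.savez("w2.npz",im=im,d=d,pose=i["pose"])
print(o["time"],o["tool_pos"],o["joint_velocities"].round(3) if hasattr(o["joint_velocities"],'round') else o["joint_velocities"])
p=np.load("rest.npy"); pr=project(i,toW(p,[(0,-115,82),(75,-190,20),(-75,-190,20)])); print("pred",pr)
e=cap(im,i,pr[0],30); print("cap",e,onplane(i,[e[0]],82))
# fingertip width
r=im[225:300,285:360]; 
save("pics/w2.png",np.hstack([cv2.resize(im[150:275,230:355],(500,500),interpolation=cv2.INTER_CUBIC),cv2.resize(im[225:300,285:345],(300,500)[0:2],interpolation=cv2.INTER_CUBIC)]))
for v in(240,250,260): print(v,[int(x) for x in d[v,290:360:5]])
E
```

```text
1.7 [547.55290718 -94.05517082 252.46755178] [ 0.04  -0.022 -0.021  0.003  0.004  0.001]
pred [[285.89374372 211.57518091]
 [253.35465233 258.3548799 ]
 [214.0974351  151.15107873]]
cap ((287.5717468261719, 207.59341430664062), (35.26600646972656, 37.837154388427734), 75.29359436035156) [[ 554.22875855 -135.45967908   82.        ]]
240 [330, 331, 331, 331, 390, 390, 390, 411, 411, 412, 412, 412, 411, 413]
250 [417, 417, 151, 151, 142, 143, 143, 143, 143, 151, 149, 416, 416, 416]
260 [421, 142, 142, 140, 134, 134, 133, 134, 133, 140, 142, 142, 421, 422]
```

View pics/w2.png

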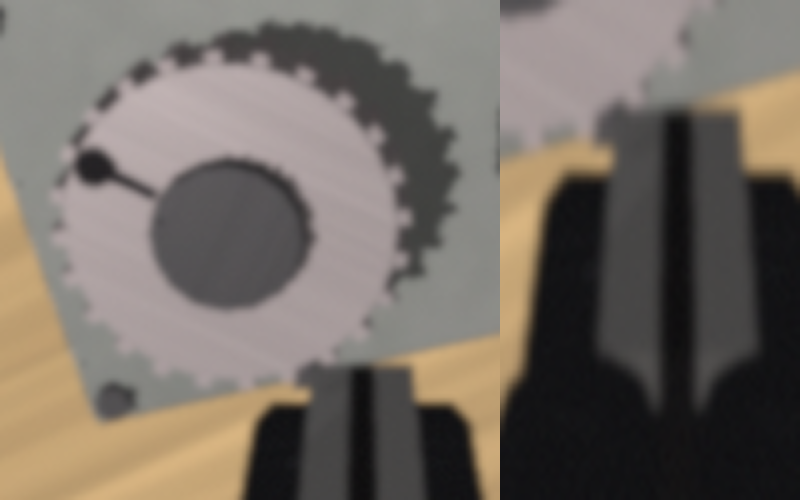

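Run:
```python
from ringmeas import *
o=bot.get_obs(); i=vision.camera_info("wrist"); im,d=vision.read_camera("wrist")
print(o["time"],o["tool_pos"],np.round(o["joint_velocities"],3))
p=np.load("rest.npy"); pr=project(i,toW(p,[(0,-115,82)])); e=cap(im,i,pr[0],30); print("cap",e,onplane(i,[e[0]],82))
it=vision.camera_info("top"); t=np.load("top0.npz")["im"]; prt=project(it,toW(p,[(0,-115,82)])); et=cap(t,it,prt[0],12,110); print(prt,et,onplane(it,[et[0]],82))
isx=vision.camera_info("scene"); t=np.load("scene0.npz")["im"]; prt=project(isx,toW(p,[(0,-115,82)])); et=cap(t,isx,prt[0],14,95); print(prt,et,onplane(isx,[et[0]],82))
# finger cloud in tool frame
vv,uu=np.mgrid[225:400,200:440]; uu=uu.ravel();vv=vv.ravel(); D=d[vv,uu]; k=(D>50)&(D<200); uu,vv,D=uu[k],vv[k],D[k]
oo,dr=ray(i,np.c_[uu,vv]); P=oo+dr*D[:,None]; R=np.array(o["tcp_rot"]); T=(P-o["tool_pos"])@R
for a in range(30,-60,-6):
    s=T[(T[:,0]<a)&(T[:,0]>=a-6)]
    if len(s)>3: print(a,len(s),"y",s[:,1].min().round(1),s[:,1].max().round(1),"z",s[:,2].min().round(1),s[:,2].max().round(1))
```

```text
1.75 [547.27252818 -93.01826418 252.68786931] [ 0.029 -0.015 -0.012 -0.001 -0.001 -0.001]
cap ((286.88800048828125, 208.23861694335938), (35.29510498046875, 37.960018157958984), 79.3814468383789) [[ 554.38245499 -135.43725199   82.        ]]
[[360.95043061 191.48040087]] ((360.4396057128906, 191.45062255859375), (13.775360107421875, 14.466134071350098), 138.0699920654297) [[ 557.44522811 -137.81058348   82.        ]]
[[285.81376335 239.3375946 ]] ((286.2471618652344, 240.59629821777344), (17.154184341430664, 19.45145034790039), 95.92552185058594) [[ 560.63811449 -140.01402593   82.        ]]
18 187 y 8.0 13.5 z -12.0 13.0
12 314 y 7.8 13.2 z -13.2 14.0
6 357 y 7.6 13.3 z -13.5 14.0
0 400 y 7.8 13.6 z -13.7 14.0
-6 384 y 8.0 13.5 z -13.6 14.0
-12 621 y -9.9 13.9 z -10.8 11.2
-18 635 y -6.0 15.8 z -28.8 30.0
-24 1959 y -10.4 16.0 z -34.6 35.2
-30 4153 y -9.8 16.2 z -38.5 39.5
-36 2726 y -8.6 16.1 z -40.5 40.8
-42 2627 y -8.9 19.7 z -39.0 38.5
-48 3400 y -9.3 19.7 z -37.3 37.6
-54 2355 y 9.5 19.8 z -23.4 24.3
```

Measured in the tool frame, the shut fingertip is a 22 × 12 mm pad pair with wider finger backs behind it. I'll hook a pad corner into the knurls, with its end face tilted 17° off the radial, and orbit anticlockwise with the yaw following. The ring centre averages to about (557,-137.5).

Emit:
{"api": "send_rows", "payload": {"rows": [[[-1.2, -0.45, 0, -8.5], [-1.2, -0.45, 0, -8.5], [-1.2, -0.45, 0, -8.5], [-1.2, -0.45, 0, -8.5], [-1.2, -0.45, 0, -8.5]]]}}

```text
time: 2.3
tool_pos: [486.9, -114.0, 253.5]
tcp_rot: [[0.0, -0.355, 0.935], [0.0, 0.935, 0.355], [-1.0, 0.0, 0.0]]
ft_force: [-0.3, 0.6, -0.5]
opening: 0.1
```

Emit:
{"api": "send_rows", "payload": {"rows": [[[0, 0, -1.5, -8.5], [0, 0, -1.5, -8.5], [0, 0, -1.5, -8.5], [0, 0, -1.5, -8.5], [0, 0, -1.5, -8.5]]]}}

```text
time: 2.8
tool_pos: [487.4, -113.9, 178.0]
tcp_rot: [[0.0, 0.37, 0.929], [0.0, 0.929, -0.37], [-1.0, 0.0, 0.0]]
ft_force: [-0.9, -1.0, 0.4]
opening: 0.3
```

Emit:
{"api": "send_rows", "payload": {"rows": [[[0, 0, -1.5, -8.5], [0, 0, -1.5, -8.5], [0, 0, -1.5, -8.5], [0, 0, -1.5, -8.5], [0, 0, -1.5, -8.5]]]}}

```text
time: 3.3
tool_pos: [487.5, -113.9, 103.0]
tcp_rot: [[0.0, 0.9, 0.435], [0.0, 0.435, -0.9], [-1.0, 0.0, -0.0]]
ft_force: [-0.7, 0.2, 0.1]
opening: -0.2
```

Emit:
{"api": "send_rows", "payload": {"rows": [[[0, 0, -1, -8.5], [0, 0, -1, -8.5], [0, 0, -1, -8.5], [0, 0, 0, 0], [0, 0, 0, 0]]]}}

```text
time: 3.8
tool_pos: [487.6, -114.5, 73.6]
tcp_rot: [[-0.0, 1.0, 0.014], [0.0, 0.014, -1.0], [-1.0, -0.0, -0.0]]
ft_force: [-0.3, -0.1, -0.1]
opening: 0.1
```

Emit:
{"api": "send_rows", "payload": {"rows": [[[0.5, -0.2, 0, 0], [0.4, -0.15, 0, 0], [0.15, -0.05, 0, 0], [0, 0, 0, 0]]]}}

```text
time: 4.2
tool_pos: [499.0, -119.8, 73.6]
tcp_rot: [[0.001, 1.0, 0.009], [-0.0, 0.009, -1.0], [-1.0, 0.001, 0.0]]
ft_force: [0.1, -1.2, -0.1]
opening: 0.0
```

Emit:
{"api": "send_rows", "payload": {"rows": [[[0.1, -0.03, 0, 0], [0.1, -0.03, 0, 0], [0, 0, 0, 0]]]}}

```text
time: 4.5
tool_pos: [500.1, -120.2, 73.2]
tcp_rot: [[-0.001, 1.0, 0.008], [0.0, 0.008, -1.0], [-1.0, -0.001, -0.0]]
ft_force: [0.3, 0.3, 0.8]
opening: 0.1
```

Emit:
{"api": "send_rows", "payload": {"rows": [[[0.1, -0.03, 0, 0], [0, 0, 0, 0]]]}}

```text
time: 4.7
tool_pos: [500.3, -120.3, 73.0]
tcp_rot: [[-0.002, 1.0, 0.008], [0.0, 0.008, -1.0], [-1.0, -0.002, -0.0]]
ft_force: [-4.4, 1.5, 1.8]
opening: -0.2
```

Emit:
{"api": "send_rows", "payload": {"rows": [[[0.1, -0.03, 0, 0], [0, 0, 0, 0]]]}}

```text
time: 4.9
tool_pos: [500.4, -120.5, 72.8]
tcp_rot: [[-0.003, 1.0, 0.008], [0.001, 0.008, -1.0], [-1.0, -0.003, -0.001]]
ft_force: [-7.4, 1.4, 3.7]
opening: -0.0
```

Contact came at 500.2 mm with a compliance of about 3.5 N/mm, so a 2 mm over-command is safe. I'll compute the orbit steps next.

```bash
cat > orb.py <<'E'
import numpy as np,sys
cx,cy,r,x,y,step,n=map(float,sys.argv[1:8])
f=np.degrees(np.arctan2(y-cy,x-cx)); print("phi0",f)
for k in range(int(n)):
    f+=step; X,Y=cx+r*np.cos(np.radians(f)),cy+r*np.sin(np.radians(f))
    dx,dy=round((X-x)/10,2),round((Y-y)/10,2); x+=dx*10;y+=dy*10
    print(f"[{dx}, {dy}, 0, {step:g}],",end="\n" if k%5==4 else " ")
    if k%5==4: print("   end",round(x,1),round(y,1),"phi",round(f,1))
E
python3 orb.py 557 -137.5 57.3 502.37 -120.82 8 20
```

```text
phi0 163.02116795536494
[-0.2, -0.77, 0, 8], [-0.07, -0.8, 0, 8], [0.05, -0.8, 0, 8], [0.15, -0.78, 0, 8], [0.26, -0.76, 0, 8],
   end 504.3 -159.9 phi 203.0
[0.36, -0.71, 0, 8], [0.46, -0.66, 0, 8], [0.55, -0.58, 0, 8], [0.62, -0.5, 0, 8], [0.68, -0.41, 0, 8],
   end 531.0 -188.5 phi 243.0
[0.74, -0.32, 0, 8], [0.77, -0.2, 0, 8], [0.8, -0.1, 0, 8], [0.79, 0.01, 0, 8], [0.79, 0.13, 0, 8],
   end 569.9 -193.3 phi 283.0
[0.77, 0.23, 0, 8], [0.72, 0.34, 0, 8], [0.67, 0.44, 0, 8], [0.61, 0.52, 0, 8], [0.52, 0.61, 0, 8],
   end 602.8 -171.9 phi 323.0
```

Emit:
{"api": "send_rows", "payload": {"rows": [[[-0.2, -0.77, 0, 8], [-0.07, -0.8, 0, 8], [0.05, -0.8, 0, 8]]]}}

```text
time: 5.2
tool_pos: [498.7, -144.0, 72.9]
tcp_rot: [[-0.002, 0.907, 0.42], [0.002, 0.42, -0.907], [-1.0, -0.002, -0.002]]
ft_force: [-4.6, 3.3, 2.2]
opening: 0.3
```

Emit:
{"api": "send_rows", "payload": {"rows": [[[0.15, -0.78, 0, 8], [0.26, -0.76, 0, 8]]]}}

```text
time: 5.4
tool_pos: [502.4, -159.9, 72.8]
tcp_rot: [[-0.003, 0.757, 0.654], [0.0, 0.654, -0.757], [-1.0, -0.002, -0.002]]
ft_force: [-5.9, 0.5, 3.0]
opening: 0.3
```

```bash
cat > mark.py <<'E'
from ringmeas import *
def mark(n,C=(557,-137.5),zz=73):
    im,d,i=snap(n); np.savez("last_%s.npz"%n,im=im,pose=i["pose"])
    # sample ring top annulus in world coords, find darkest at r 36..43
    a=np.radians(np.arange(0,360,1.0)); g=cv2.cvtColor(im,cv2.COLOR_RGB2GRAY).astype(np.float32)
    acc=0
    for r in (36,38,40,42):
        P=np.c_[C[0]+r*np.cos(a),C[1]+r*np.sin(a),np.full(len(a),zz)]; uv=project(i,P).astype(np.float32)
        acc=acc+cv2.remap(g,uv[:,0].reshape(1,-1),uv[:,1].reshape(1,-1),cv2.INTER_LINEAR)[0]/4
    k=np.argsort(acc)[:14]; return np.round(acc[k]).astype(int),k,acc
if __name__=="__main__":
    import sys
    p=np.load("rest.npy"); o=bot.get_obs(); print(o["time"],o["tool_pos"],o["ft_force"])
    for n in sys.argv[1:]:
        v,k,acc=mark(n); print(n,"dark dirs(world deg)",sorted(k),v.min()); print(np.round(acc[::10]).astype(int))
        # joint angle = world angle - pointer world angle
        print(" joint mod 2pi of each:",[round(float((np.radians(x)-p[2])%(2*np.pi)),2) for x in sorted(k)])
E
python3 mark.py top scene
```

```text
5.4 [ 502.40495745 -159.88884428   72.84500283] [-5.85602542  0.47878945  3.01668505]
top dark dirs(world deg) [np.int64(180), np.int64(181), np.int64(182), np.int64(183), np.int64(184), np.int64(185), np.int64(321), np.int64(322), np.int64(327), np.int64(328), np.int64(329), np.int64(330), np.int64(331), np.int64(332)] 41
[168 167  94  91  92  91  92  91  91  89  92  92  92  92  93  95  95  95
  44  48  54  60  62  63  64  63  62  60  55  66 113 107  46  42 146 169]
 joint mod 2pi of each: [3.36, 3.37, 3.39, 3.41, 3.43, 3.44, 5.82, 5.84, 5.92, 5.94, 5.96, 5.98, 5.99, 6.01]
scene dark dirs(world deg) [np.int64(246), np.int64(247), np.int64(248), np.int64(249), np.int64(250), np.int64(251), np.int64(252), np.int64(253), np.int64(254), np.int64(255), np.int64(256), np.int64(257), np.int64(258), np.int64(259)] 40
[156 156 103  78  78  80  79  78  78  77  77  80  79  79  79  79  79  80
  79  79  80  82  82  81  82  43  67  83 139 160 160 159 158 158 157 157]
 joint mod 2pi of each: [4.51, 4.53, 4.54, 4.56, 4.58, 4.6, 4.61, 4.63, 4.65, 4.67, 4.68, 4.7, 4.72, 4.74]
```

That worked: 40° of orbit turned the ring about 37° (joint ≈ 4.63). I'll continue the orbit.

Emit:
{"api": "send_rows", "payload": {"rows": [[[0.36, -0.71, 0, 8], [0.46, -0.66, 0, 8], [0.55, -0.58, 0, 8], [0.62, -0.5, 0, 8], [0.68, -0.41, 0, 8]]]}}

```text
time: 6.0
tool_pos: [529.2, -190.2, 72.8]
tcp_rot: [[-0.004, 0.161, 0.987], [-0.003, 0.987, -0.161], [-1.0, -0.004, -0.003]]
ft_force: [-5.7, -4.9, 1.1]
opening: -0.1
```

Emit:
{"api": "send_rows", "payload": {"rows": [[[0.74, -0.32, 0, 8], [0.77, -0.2, 0, 8], [0.8, -0.1, 0, 8], [0.79, 0.01, 0, 8], [0.79, 0.13, 0, 8]]]}}

```text
time: 6.5
tool_pos: [569.7, -195.9, 72.9]
tcp_rot: [[-0.001, -0.511, 0.86], [-0.005, 0.86, 0.511], [-1.0, -0.004, -0.004]]
ft_force: [-2.0, -6.3, -2.6]
opening: -0.4
```

```bash
python3 mark.py scene; python3 orb.py 557 -137.5 57.3 569.9 -193.3 8 35
```

```text
6.5 [ 569.68013186 -195.85544722   72.92140209] [-1.99139468 -6.31313636 -2.56954156]
scene dark dirs(world deg) [np.int64(185), np.int64(186), np.int64(187), np.int64(188), np.int64(189), np.int64(190), np.int64(191), np.int64(192), np.int64(329), np.int64(330), np.int64(331), np.int64(332), np.int64(333), np.int64(334)] 35
[ 84  83  84  83  83 116 163 161 163 161 162 163 161 163 163 162 161 163
  75  37  38  39  39  39  40  40  40  42  40  41  41  40  53  36  72  84]
 joint mod 2pi of each: [3.44, 3.46, 3.48, 3.5, 3.51, 3.53, 3.55, 3.57, 5.96, 5.98, 5.99, 6.01, 6.03, 6.05]
phi0 -76.98288781092253
[0.77, 0.23, 0, 8], [0.72, 0.34, 0, 8], [0.67, 0.43, 0, 8], [0.6, 0.53, 0, 8], [0.53, 0.6, 0, 8],
   end 602.8 -172.0 phi -37.0
[0.43, 0.67, 0, 8], [0.34, 0.73, 0, 8], [0.23, 0.76, 0, 8], [0.13, 0.79, 0, 8], [0.01, 0.8, 0, 8],
   end 614.2 -134.5 phi 3.0
[-0.1, 0.8, 0, 8], [-0.2, 0.77, 0, 8], [-0.32, 0.73, 0, 8], [-0.41, 0.69, 0, 8], [-0.5, 0.62, 0, 8],
   end 598.9 -98.4 phi 43.0
[-0.59, 0.54, 0, 8], [-0.65, 0.46, 0, 8], [-0.71, 0.37, 0, 8], [-0.76, 0.26, 0, 8], [-0.78, 0.15, 0, 8],
   end 564.0 -80.6 phi 83.0
[-0.8, 0.04, 0, 8], [-0.8, -0.07, 0, 8], [-0.78, -0.18, 0, 8], [-0.74, -0.29, 0, 8], [-0.7, -0.39, 0, 8],
   end 525.8 -89.5 phi 123.0
[-0.64, -0.48, 0, 8], [-0.57, -0.56, 0, 8], [-0.48, -0.64, 0, 8], [-0.38, -0.7, 0, 8], [-0.29, -0.75, 0, 8],
   end 502.2 -120.8 phi 163.0
[-0.18, -0.78, 0, 8], [-0.07, -0.79, 0, 8], [0.04, -0.8, 0, 8], [0.16, -0.78, 0, 8], [0.26, -0.76, 0, 8],
   end 504.3 -159.9 phi 203.0
```

Emit:
{"api": "send_rows", "payload": {"rows": [[[0.77, 0.23, 0, 8], [0.72, 0.34, 0, 8], [0.67, 0.43, 0, 8], [0.6, 0.53, 0, 8], [0.53, 0.6, 0, 8]]]}}

```text
time: 7.05
tool_pos: [603.9, -173.9, 73.1]
tcp_rot: [[0.001, -0.944, 0.33], [-0.004, 0.33, 0.944], [-1.0, -0.002, -0.003]]
ft_force: [0.6, -3.9, -4.0]
opening: -0.2
```

Emit:
{"api": "send_rows", "payload": {"rows": [[[0.43, 0.67, 0, 8], [0.34, 0.73, 0, 8], [0.23, 0.76, 0, 8], [0.13, 0.79, 0, 8], [0.01, 0.8, 0, 8]]]}}

```text
time: 7.55
tool_pos: [615.6, -135.4, 73.2]
tcp_rot: [[0.002, -0.935, -0.355], [-0.002, -0.355, 0.935], [-1.0, -0.001, -0.003]]
ft_force: [1.7, -3.9, -2.5]
opening: 0.1
```

```bash
python3 mark.py top
```

```text
7.55 [ 615.55402627 -135.4136116    73.16795784] [ 1.68528555 -3.88466768 -2.53148447]
top dark dirs(world deg) [np.int64(54), np.int64(55), np.int64(56), np.int64(57), np.int64(67), np.int64(68), np.int64(69), np.int64(70), np.int64(71), np.int64(72), np.int64(73), np.int64(74), np.int64(75), np.int64(76)] 83
[92 92 89 88 87 85 85 84 84 85 85 88 88 89 91 93 94 94 95 95 96 96 96 96
 96 96 96 96 96 96 95 96 95 95 94 94]
 joint mod 2pi of each: [1.16, 1.18, 1.19, 1.21, 1.39, 1.4, 1.42, 1.44, 1.45, 1.47, 1.49, 1.51, 1.52, 1.54]
```

```bash
python3 orb.py 556.3 -137.5 57 614.2 -134.5 8 15
```

```text
phi0 2.9660408899871133
[-0.19, 0.78, 0, 8], [-0.21, 0.77, 0, 8], [-0.31, 0.73, 0, 8], [-0.41, 0.69, 0, 8], [-0.5, 0.61, 0, 8],
   end 598.0 -98.7 phi 43.0
[-0.58, 0.55, 0, 8], [-0.65, 0.45, 0, 8], [-0.71, 0.37, 0, 8], [-0.75, 0.25, 0, 8], [-0.78, 0.16, 0, 8],
   end 563.3 -80.9 phi 83.0
[-0.8, 0.04, 0, 8], [-0.79, -0.07, 0, 8], [-0.77, -0.18, 0, 8], [-0.75, -0.28, 0, 8], [-0.69, -0.39, 0, 8],
   end 525.3 -89.7 phi 123.0
```

Emit:
{"api": "send_rows", "payload": {"rows": [[[-0.19, 0.78, 0, 8], [-0.21, 0.77, 0, 8], [-0.31, 0.73, 0, 8], [-0.41, 0.69, 0, 8], [-0.5, 0.61, 0, 8]]]}}

```text
time: 8.1
tool_pos: [599.8, -98.8, 73.5]
tcp_rot: [[0.003, -0.49, -0.872], [-0.0, -0.872, 0.49], [-1.0, -0.001, -0.003]]
ft_force: [2.8, -0.3, -3.8]
opening: -0.2
```

Emit:
{"api": "send_rows", "payload": {"rows": [[[-0.58, 0.55, 0, 8], [-0.65, 0.45, 0, 8], [-0.71, 0.37, 0, 8], [-0.75, 0.25, 0, 8], [-0.78, 0.16, 0, 8]]]}}

```text
time: 8.6
tool_pos: [564.7, -80.7, 73.6]
tcp_rot: [[0.003, 0.185, -0.983], [0.001, -0.983, -0.185], [-1.0, -0.0, -0.003]]
ft_force: [3.4, -0.3, -2.3]
opening: 0.2
```

```bash
python3 mark.py scene top; python3 -c "
from h import *; print(bot.get_obs()['q'])"
```

```text
8.6 [564.72259421 -80.65582915  73.63450586] [ 3.36058271 -0.31930954 -2.34582353]
scene dark dirs(world deg) [np.int64(130), np.int64(131), np.int64(132), np.int64(133), np.int64(134), np.int64(135), np.int64(136), np.int64(137), np.int64(138), np.int64(139), np.int64(140), np.int64(141), np.int64(142), np.int64(143)] 42
[162 161 161 161 162 161 163 161 161 164 165 164 162 104  46 167 165 164
 164 166 165 164 164 163 163 163 163 161 163 164 164 161 161 160 161 164]
 joint mod 2pi of each: [2.48, 2.5, 2.52, 2.54, 2.55, 2.57, 2.59, 2.61, 2.62, 2.64, 2.66, 2.68, 2.69, 2.71]
top dark dirs(world deg) [np.int64(34), np.int64(35), np.int64(36), np.int64(37), np.int64(38), np.int64(43), np.int64(44), np.int64(54), np.int64(55), np.int64(75), np.int64(76), np.int64(77), np.int64(78), np.int64(85)] 87
[89 88 89 88 88 88 88 88 88 88 88 88 89 89 88 89 89 89 90 90 90 91 91 91
 91 91 90 91 90 90 90 89 90 90 89 89]
 joint mod 2pi of each: [0.81, 0.83, 0.84, 0.86, 0.88, 0.97, 0.98, 1.16, 1.18, 1.52, 1.54, 1.56, 1.58, 1.7]
[-1.42466534e-01  3.89820029e-01 -3.75172750e-01  8.04949073e-01
  1.10421271e-03 -1.89490427e+00]
```

Tracking is exact: the mark is at 137°, so the joint is about 8.88. I'll back off now, rewind the wrist by 180°, and finish in one more stroke of about 211°.

Emit:
{"api": "send_rows", "payload": {"rows": [[[0.2, 0.6, 0, 0], [0.1, 1.0, 0, 0], [0.1, 1.0, 0, 0], [0, 0, 0, -8.5], [0, 0, 0, -8.5]]]}}

```text
time: 9.2
tool_pos: [567.5, -53.8, 73.2]
tcp_rot: [[-0.0, -0.12, -0.993], [0.0, -0.993, 0.12], [-1.0, -0.0, 0.0]]
ft_force: [0.8, -0.6, 0.2]
opening: -0.2
```

Emit:
{"api": "send_rows", "payload": {"rows": [[[0, 0, 0, -8.5], [0, 0, 0, -8.5], [0, 0, 0, -8.5], [0, 0, 0, -8.5], [0, 0, 0, -8.5]]]}}

```text
time: 9.7
tool_pos: [567.5, -54.1, 73.2]
tcp_rot: [[-0.0, -0.759, -0.651], [0.0, -0.651, 0.759], [-1.0, 0.0, 0.0]]
ft_force: [-0.0, 0.5, 0.4]
opening: -0.0
```

Emit:
{"api": "send_rows", "payload": {"rows": [[[0, 0, 0, -8.5], [0, 0, 0, -8.5], [0, 0, 0, -8.5], [0, 0, 0, -8.5], [0, 0, 0, -8.5]]]}}

```text
time: 10.2
tool_pos: [567.5, -54.1, 73.2]
tcp_rot: [[-0.0, -0.999, 0.033], [0.0, 0.033, 0.999], [-1.0, 0.0, 0.0]]
ft_force: [-0.7, -0.3, 0.8]
opening: -0.3
```

Emit:
{"api": "send_rows", "payload": {"rows": [[[0, 0, 0, -8.5], [0, 0, 0, -8.5], [0, 0, 0, -8.5], [0, 0, 0, -8.5], [0, 0, 0, -8.5]]]}}

```text
time: 10.7
tool_pos: [567.5, -54.1, 73.2]
tcp_rot: [[-0.0, -0.714, 0.7], [0.0, 0.7, 0.714], [-1.0, 0.0, -0.0]]
ft_force: [0.3, 0.0, -0.0]
opening: -0.0
```

Emit:
{"api": "send_rows", "payload": {"rows": [[[0, 0, 0, -8.5], [0, 0, 0, -8.5], [0, 0, 0, -8.5], [0, 0, 0, -1.5], [0, 0, 0, 0]]]}}

```text
time: 11.2
tool_pos: [567.4, -54.4, 73.2]
tcp_rot: [[-0.0, -0.328, 0.945], [0.0, 0.945, 0.328], [-1.0, 0.0, -0.0]]
ft_force: [0.8, 0.9, -0.2]
opening: 0.2
```

```bash
python3 mark.py scene ; python3 orb.py 556.3 -137.5 57 563.3 -80.9 8 30
```

```text
11.2 [567.38462129 -54.37908792  73.23305043] [ 0.83459209  0.90332445 -0.19600768]
scene dark dirs(world deg) [np.int64(132), np.int64(133), np.int64(134), np.int64(135), np.int64(136), np.int64(137), np.int64(138), np.int64(139), np.int64(140), np.int64(141), np.int64(142), np.int64(143), np.int64(144), np.int64(145)] 44
[163 160 160 161 161 161 162 160 161 161 165 164 160 138  47 167 164 165
 164 165 164 164 163 163 162 162 163 161 161 163 164 160 162 159 160 163]
 joint mod 2pi of each: [2.52, 2.54, 2.55, 2.57, 2.59, 2.61, 2.62, 2.64, 2.66, 2.68, 2.69, 2.71, 2.73, 2.75]
phi0 82.94974974112687
[-0.79, 0.04, 0, 8], [-0.8, -0.07, 0, 8], [-0.77, -0.18, 0, 8], [-0.74, -0.28, 0, 8], [-0.7, -0.39, 0, 8],
   end 525.3 -89.7 phi 122.9
[-0.64, -0.47, 0, 8], [-0.56, -0.57, 0, 8], [-0.48, -0.63, 0, 8], [-0.38, -0.7, 0, 8], [-0.29, -0.74, 0, 8],
   end 501.8 -120.8 phi 162.9
[-0.18, -0.77, 0, 8], [-0.07, -0.8, 0, 8], [0.04, -0.79, 0, 8], [0.15, -0.78, 0, 8], [0.26, -0.75, 0, 8],
   end 503.8 -159.7 phi 202.9
[0.36, -0.71, 0, 8], [0.46, -0.65, 0, 8], [0.54, -0.59, 0, 8], [0.62, -0.5, 0, 8], [0.68, -0.41, 0, 8],
   end 530.4 -188.3 phi 242.9
[0.73, -0.31, 0, 8], [0.77, -0.2, 0, 8], [0.79, -0.1, 0, 8], [0.79, 0.01, 0, 8], [0.79, 0.12, 0, 8],
   end 569.1 -193.1 phi 282.9
[0.76, 0.24, 0, 8], [0.72, 0.33, 0, 8], [0.67, 0.43, 0, 8], [0.6, 0.53, 0, 8], [0.52, 0.6, 0, 8],
   end 601.8 -171.8 phi 322.9
```

Emit:
{"api": "send_rows", "payload": {"rows": [[[0, 0, 0, -8.5], [-0.1, -1.0, 0, 0], [-0.1, -1.0, 0, 0], [-0.2, -0.6, 0, 0], [0, 0, 0, 0]]]}}

```text
time: 11.75
tool_pos: [563.8, -80.5, 73.5]
tcp_rot: [[0.002, -0.184, 0.983], [0.004, 0.983, 0.184], [-1.0, 0.004, 0.002]]
ft_force: [1.5, 5.5, -0.1]
opening: 0.2
```

Emit:
{"api": "send_rows", "payload": {"rows": [[[-0.79, 0.04, 0, 8], [-0.8, -0.07, 0, 8], [-0.77, -0.18, 0, 8], [-0.74, -0.28, 0, 8], [-0.7, -0.39, 0, 8]]]}}

```text
time: 12.25
tool_pos: [525.4, -89.4, 73.6]
tcp_rot: [[0.001, -0.777, 0.63], [0.002, 0.63, 0.777], [-1.0, 0.0, 0.003]]
ft_force: [2.4, 4.4, 0.3]
opening: 0.1
```

Emit:
{"api": "send_rows", "payload": {"rows": [[[-0.64, -0.47, 0, 8], [-0.56, -0.57, 0, 8], [-0.48, -0.63, 0, 8], [-0.38, -0.7, 0, 8], [-0.29, -0.74, 0, 8]]]}}

```text
time: 12.75
tool_pos: [501.2, -120.7, 73.5]
tcp_rot: [[-0.0, -1.0, -0.016], [0.002, -0.016, 1.0], [-1.0, 0.0, 0.002]]
ft_force: [0.4, 2.4, 1.9]
opening: -0.1
```

Emit:
{"api": "send_rows", "payload": {"rows": [[[-0.18, -0.77, 0, 8], [-0.07, -0.8, 0, 8], [0.04, -0.79, 0, 8], [0.15, -0.78, 0, 8], [0.26, -0.75, 0, 8]]]}}

```text
time: 13.25
tool_pos: [502.3, -160.0, 73.1]
tcp_rot: [[-0.002, -0.756, -0.655], [0.001, -0.655, 0.756], [-1.0, 0.001, 0.002]]
ft_force: [-3.1, 1.3, 1.7]
opening: 0.3
```

```bash
python3 mark.py scene top
```

```text
13.25 [ 502.29029709 -159.98657325   73.1193414 ] [-3.11741201  1.32890519  1.73719562]
scene dark dirs(world deg) [np.int64(245), np.int64(246), np.int64(247), np.int64(248), np.int64(249), np.int64(250), np.int64(251), np.int64(252), np.int64(253), np.int64(254), np.int64(255), np.int64(256), np.int64(257), np.int64(258)] 39
[155 157 108  78  78  79  79  78  78  77  77  80  79  79  79  79  80  79
  79  80  81  82  81  83  81  41  75  81 144 159 160 159 159 158 157 157]
 joint mod 2pi of each: [4.49, 4.51, 4.53, 4.54, 4.56, 4.58, 4.6, 4.61, 4.63, 4.65, 4.67, 4.68, 4.7, 4.72]
top dark dirs(world deg) [np.int64(183), np.int64(184), np.int64(185), np.int64(186), np.int64(187), np.int64(188), np.int64(318), np.int64(319), np.int64(325), np.int64(326), np.int64(327), np.int64(328), np.int64(329), np.int64(330)] 42
[169 167  95  90  91  92  92  91  90  91  92  91  93  92  93  94  94  95
  51  47  53  58  61  62  63  63  60  58  52  84 112  86  46  46 168 169]
 joint mod 2pi of each: [3.41, 3.43, 3.44, 3.46, 3.48, 3.5, 5.77, 5.78, 5.89, 5.91, 5.92, 5.94, 5.96, 5.98]
```

The joint is about 10.88 with 97° left, so 12 more rows.

Emit:
{"api": "send_rows", "payload": {"rows": [[[0.36, -0.71, 0, 8], [0.46, -0.65, 0, 8], [0.54, -0.59, 0, 8], [0.62, -0.5, 0, 8], [0.68, -0.41, 0, 8]]]}}

```text
time: 13.85
tool_pos: [528.4, -189.8, 73.0]
tcp_rot: [[-0.004, -0.163, -0.987], [-0.003, -0.987, 0.163], [-1.0, 0.003, 0.003]]
ft_force: [-6.6, -4.3, 1.9]
opening: 0.3
```

Emit:
{"api": "send_rows", "payload": {"rows": [[[0.73, -0.31, 0, 8], [0.77, -0.2, 0, 8], [0.79, -0.1, 0, 8], [0.79, 0.01, 0, 8], [0.79, 0.12, 0, 8]]]}}

```text
time: 14.35
tool_pos: [568.6, -196.0, 73.1]
tcp_rot: [[-0.001, 0.508, -0.861], [-0.006, -0.861, -0.508], [-1.0, 0.004, 0.004]]
ft_force: [-0.9, -7.5, -1.6]
opening: -0.2
```

Emit:
{"api": "send_rows", "payload": {"rows": [[[0.76, 0.24, 0, 8], [0.72, 0.33, 0, 8], [0, 0, 0, 0]]]}}

```text
time: 14.65
tool_pos: [585.4, -189.8, 73.2]
tcp_rot: [[0.002, 0.725, -0.689], [-0.005, -0.689, -0.725], [-1.0, 0.005, 0.002]]
ft_force: [3.6, -7.4, -5.4]
opening: 0.4
```

```bash
python3 mark.py scene top; python3 -c "
from h import *
save('pics/s2.png',cv2.resize(np.load('last_scene.npz')['im'][170:310,200:440],(800,467),interpolation=cv2.INTER_CUBIC))"
```

```text
14.65 [ 585.36150789 -189.82853467   73.2014919 ] [ 3.63432906 -7.44983503 -5.3604762 ]
scene dark dirs(world deg) [np.int64(159), np.int64(160), np.int64(161), np.int64(162), np.int64(163), np.int64(164), np.int64(165), np.int64(166), np.int64(167), np.int64(168), np.int64(169), np.int64(170), np.int64(171), np.int64(172)] 35
[ 53  73  84 110 166 166 164 164 164 163 164 163 164 161 163 164  35  37
  38  38  38  39  39  39  40  41  41  40  40  40  40  41  40  39  40  38]
 joint mod 2pi of each: [2.99, 3.01, 3.03, 3.04, 3.06, 3.08, 3.1, 3.11, 3.13, 3.15, 3.17, 3.18, 3.2, 3.22]
top dark dirs(world deg) [np.int64(175), np.int64(178), np.int64(179), np.int64(327), np.int64(328), np.int64(345), np.int64(346), np.int64(347), np.int64(348), np.int64(349), np.int64(350), np.int64(351), np.int64(352), np.int64(353)] 31
[ 97  97  98 164 179 176 177 174 176 172 175 173 174 178 178 177  63  55
  49  58  65  70  74  77  78  78  79  78  75  72  68  62  53  50  87  32]
 joint mod 2pi of each: [3.27, 3.32, 3.34, 5.92, 5.94, 6.24, 6.25, 6.27, 0.01, 0.02, 0.04, 0.06, 0.08, 0.09]
```

View pics/s2.png

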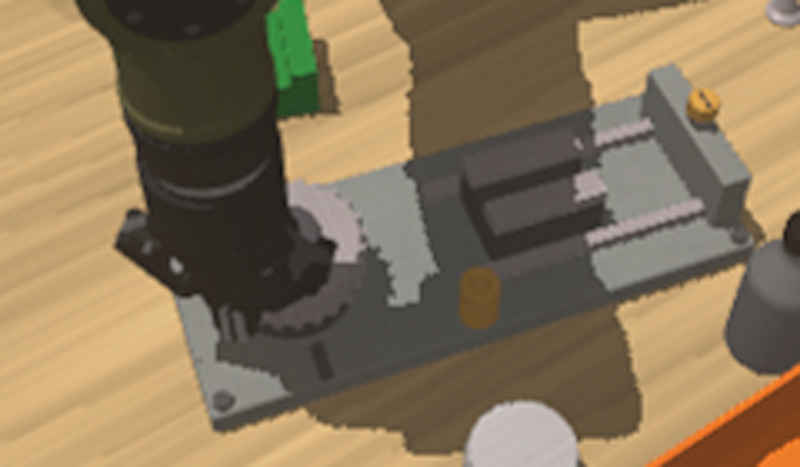

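The top view has the mark at 349° world against a pointer direction of 347.6°, so the joint is about 12.59. I'll back off and verify unobstructed.

Emit:
{"api": "send_rows", "payload": {"rows": [[[0.02, -0.33, 0, 0], [0.49, -0.87, 0, 0], [0.49, -0.87, 0, 0], [0, 0, 4, 0], [0, 0, 5, 0]]]}}

```text
time: 15.25
tool_pos: [592.1, -208.2, 161.5]
tcp_rot: [[-0.006, 0.724, -0.69], [0.002, -0.69, -0.724], [-1.0, -0.005, 0.002]]
ft_force: [2.0, -1.1, -0.3]
opening: -0.6
```

Emit:
{"api": "send_rows", "payload": {"rows": [[[-2, -3, 3, 0], [-3, -3, 0, 0], [-3, -3, 0, 0], [-2, -2, 0, 0], [0, 0, 0, 0]]]}}

```text
time: 15.75
tool_pos: [491.5, -321.0, 193.6]
tcp_rot: [[-0.001, 0.722, -0.692], [-0.001, -0.692, -0.722], [-1.0, 0.0, 0.001]]
ft_force: [0.7, 1.4, -0.4]
opening: -0.3
```

```bash
python3 mark.py scene top
python3 - <<'E'
from h import *
b=np.load('last_top.npz')['im'][140:235,240:400]; save('pics/t2.png',cv2.resize(b,(800,475),interpolation=cv2.INTER_CUBIC))
print(bot.get_obs()["q"])
E
```

```text
15.75 [ 491.54690211 -321.00285129  193.64909236] [ 0.72958148  1.44676089 -0.4439397 ]
scene dark dirs(world deg) [np.int64(342), np.int64(343), np.int64(344), np.int64(345), np.int64(346), np.int64(347), np.int64(348), np.int64(349), np.int64(350), np.int64(351), np.int64(352), np.int64(353), np.int64(354), np.int64(355)] 35
[84 84 85 83 85 84 84 84 83 84 84 83 84 83 83 84 85 83 85 84 84 85 86 85
 85 86 86 86 85 85 86 86 85 84 76 36]
 joint mod 2pi of each: [6.18, 6.2, 6.22, 6.24, 6.25, 6.27, 0.01, 0.02, 0.04, 0.06, 0.08, 0.09, 0.11, 0.13]
top dark dirs(world deg) [np.int64(342), np.int64(343), np.int64(344), np.int64(345), np.int64(346), np.int64(347), np.int64(348), np.int64(349), np.int64(350), np.int64(351), np.int64(352), np.int64(353), np.int64(354), np.int64(355)] 28
[92 92 93 92 94 93 93 92 92 91 92 93 92 93 93 93 94 93 92 95 92 93 93 92
 94 93 93 92 92 93 93 94 94 92 81 31]
 joint mod 2pi of each: [6.18, 6.2, 6.22, 6.24, 6.25, 6.27, 0.01, 0.02, 0.04, 0.06, 0.08, 0.09, 0.11, 0.13]
[-5.73724943e-01  3.19811931e-01 -1.76720676e-01  1.07373095e+00
  5.90898813e-04 -2.95365664e+00]
```

View pics/t2.png

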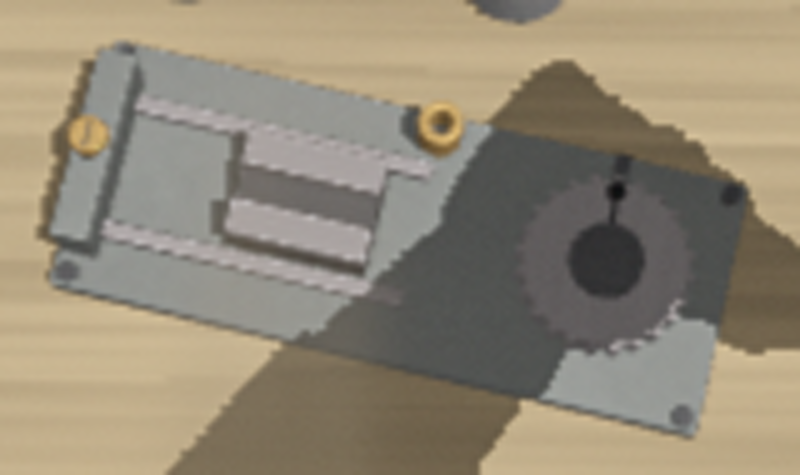

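The crop shows the dimple at (616,190) right under the pointer rib (622,165), the block unmoved, and the bush and thumbscrew in place. Next is the push: fingers open 20 mm, straddling the channel, low on the block's end face.

Emit:
{"api": "send_rows", "payload": {"rows": [[[1.4, 4.64, 0, -8.5], [1.4, 4.64, 0, -8.5], [1.4, 4.64, 0, -8.5], [1.4, 4.64, 0, -8.5], [1.4, 4.64, 0, -8.5]]], "hand": 2.0}}

```text
time: 16.35
tool_pos: [561.8, -95.8, 193.4]
tcp_rot: [[0.001, 0.105, -0.994], [0.0, -0.994, -0.105], [-1.0, -0.0, -0.001]]
ft_force: [0.8, 0.4, -1.4]
opening: 19.8
```

Emit:
{"api": "send_rows", "payload": {"rows": [[[1.4, 4.64, 0, -8.5], [0, 0, 0, -7.6], [0, 0, -2, 0], [0, 0, 0, 0], [0, 0, 0, 0]]]}}

```text
time: 16.85
tool_pos: [573.9, -53.9, 173.1]
tcp_rot: [[-0.001, -0.162, -0.987], [0.0, -0.987, 0.162], [-1.0, -0.0, 0.001]]
ft_force: [-0.6, -0.5, 0.3]
opening: 20.0
```

Run:
```python
from h import *
p=np.load("rest.npy"); o=bot.get_obs(); print(o["tool_pos"],o["opening"],o["q"],toL(p,o["tool_pos"]), np.degrees(np.arctan2(o["tcp_rot"][1][2],o["tcp_rot"][0][2])))
im,d,i=snap("wrist"); 
# tool frame cloud: finger extents
vv,uu=np.mgrid[150:400,100:540]; uu=uu.ravel();vv=vv.ravel(); D=d[vv,uu]; k=D>50; uu,vv,D=uu[k],vv[k],D[k]
oo,dr=ray(i,np.c_[uu,vv]); P=oo+dr*D[:,None]; T=(P-o["tool_pos"])@np.array(o["tcp_rot"])
for a in range(30,-12,-4):
    s=T[(T[:,0]<a)&(T[:,0]>=a-4)&(abs(T[:,1])<25)&(abs(T[:,2])<45)]
    if len(s)>3: print(a,len(s),"z",s[:,2].min().round(1),s[:,2].max().round(1))
save("pics/w3.png",im)
L=toL(p,P); s=L[(abs(L[:,2]-65)<4)&(abs(L[:,0])<32)]; print("block top y",np.percentile(s[:,1],[1,99]),"x",np.percentile(s[:,0],[1,99]))
```

```text
[573.90603973 -53.94305965 173.05306294] 19.988272083385336 [-9.38662366e-02  3.14181182e-01 -2.33324725e-01  1.02458297e+00
  2.77552536e-04 -1.50223905e+00] [[ -2.1063274  -28.18077508 173.05306294]] 170.69381503978911
22 40 z -8.4 11.7
18 124 z -19.9 23.1
14 236 z -22.2 24.7
10 248 z -22.3 24.9
6 273 z -22.5 25.0
2 307 z -22.5 25.2
-2 316 z -22.5 25.0
-6 347 z -22.1 25.2
-10 256 z -22.1 24.9
block top y [14.45634133 93.89970064] x [-30.21435003  26.06698568]
```

View pics/w3.png

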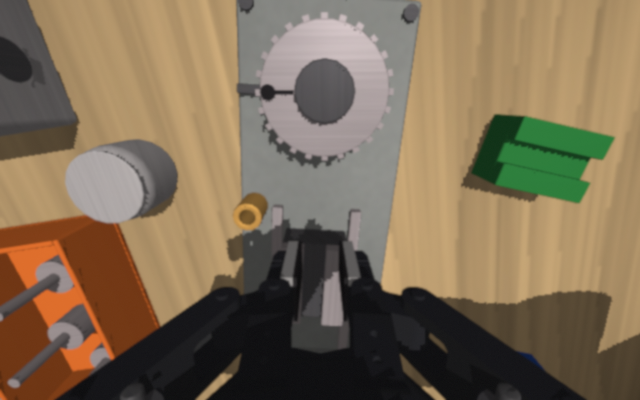

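The wrist view shows the dimple (267,92) lined up with the pointer rib (245,90), the bush at (250,212), and the fingers standing over the gap between ring and block. The tool is about 14 mm short of the commanded spot and 3° off in yaw. There is enough clearance to descend here.

Emit:
{"api": "send_rows", "payload": {"rows": [[[0, 0, -3, -3.1], [0, 0, -3, 0], [0, 0, -3, 0], [0, 0, -2, 0], [0, 0, -0.6, 0]]]}}

```text
time: 17.4
tool_pos: [572.8, -55.0, 55.8]
tcp_rot: [[-0.003, -0.217, -0.976], [0.0, -0.976, 0.217], [-1.0, 0.0, 0.003]]
ft_force: [0.2, 0.2, 0.1]
opening: 19.9
```

Emit:
{"api": "send_rows", "payload": {"rows": [[[0.2, 0.98, 0, 0], [0.2, 0.98, 0, 0], [0.1, 0.49, 0, 0], [0, 0, 0, 0], [0, 0, 0, 0]]]}}

```text
time: 17.9
tool_pos: [579.5, -30.0, 58.1]
tcp_rot: [[0.001, -0.215, -0.977], [-0.0, -0.977, 0.215], [-1.0, -0.0, -0.001]]
ft_force: [-1.2, 0.4, -0.1]
opening: 20.5
```

Emit:
{"api": "send_rows", "payload": {"rows": [[[0.11, 0.49, 0, 0], [0.11, 0.49, 0, 0], [0.11, 0.49, 0, 0], [0.11, 0.49, 0, 0], [0.11, 0.49, 0, 0]]]}}

```text
time: 18.4
tool_pos: [584.7, -5.9, 57.5]
tcp_rot: [[0.0, -0.217, -0.976], [-0.001, -0.976, 0.217], [-1.0, 0.001, -0.001]]
ft_force: [-2.2, -5.4, 3.4]
opening: 20.1
```

Emit:
{"api": "send_rows", "payload": {"rows": [[[0.13, 0.59, 0, 0], [0.13, 0.59, 0, 0], [0.13, 0.59, 0, 0], [0.13, 0.59, 0, 0], [0.13, 0.59, 0, 0]]]}}

```text
time: 18.9
tool_pos: [591.1, 23.8, 57.4]
tcp_rot: [[0.0, -0.216, -0.976], [-0.001, -0.976, 0.216], [-1.0, 0.001, -0.0]]
ft_force: [-0.9, -4.5, 3.1]
opening: 20.2
```

```bash
cat > blk.py <<'E'
from h import *
p=np.load("rest.npy"); o=bot.get_obs(); print(o["time"],"TCP rest",toL(p,o["tool_pos"]),o["ft_force"])
im,d,i=snap("scene"); np.savez("last_scene.npz",im=im)
vv,uu=np.mgrid[160:310,230:450]; uu=uu.ravel();vv=vv.ravel(); D=d[vv,uu]; k=D>50
oo,dr=ray(i,np.c_[uu,vv][k]); L=toL(p,oo+dr*D[k][:,None])
s=L[(abs(L[:,2]-65)<3)&(abs(L[:,0])<34)&(L[:,1]>-30)&(L[:,1]<150)]; print("block top n",len(s),"y",np.percentile(s[:,1],[1,99]),"x",np.percentile(s[:,0],[1,99]),"z",s[:,2].mean())
for a,b in((-32,-12),(12,32)):
    q=s[(s[:,0]>a)&(s[:,0]<b)]; 
    if len(q)>5: print("  strip",a,b,"y",np.percentile(q[:,1],[1,99]))
s=L[(L[:,2]>35)&(L[:,2]<62)&(abs(L[:,0])<50)&(L[:,1]>140)]; print("stop face y",np.percentile(s[:,1],[5,50]) if len(s) else None)
E
python3 blk.py
```

```text
18.9 TCP rest [[-1.95104453 51.45005688 57.44077712]] [-0.8659575  -4.45818722  3.05208855]
block top n 370 y [ 40.70322737 141.26546523] x [-28.06541625  31.40454018] z 65.12634400564274
  strip -32 -12 y [ 93.14452636 141.17493914]
  strip 12 32 y [ 42.99058096 141.30205792]
stop face y [161.43077847 165.29849288]
```

Sliding takes about 5 N. The block's far end is at 141 and the stop at about 165, so 24 mm remain.

Emit:
{"api": "send_rows", "payload": {"rows": [[[0.1, 0.44, 0, 0], [0.1, 0.44, 0, 0], [0.09, 0.44, 0, 0], [0.07, 0.34, 0, 0], [0.04, 0.2, 0, 0]]]}}

```text
time: 19.45
tool_pos: [595.0, 42.6, 57.3]
tcp_rot: [[0.0, -0.216, -0.976], [-0.0, -0.976, 0.216], [-1.0, 0.0, -0.0]]
ft_force: [-1.8, -4.5, 3.5]
opening: 20.0
```

Emit:
{"api": "send_rows", "payload": {"rows": [[[0.04, 0.2, 0, 0], [0.04, 0.2, 0, 0], [0, 0, 0, 0]]]}}

```text
time: 19.75
tool_pos: [595.7, 46.1, 57.3]
tcp_rot: [[-0.0, -0.216, -0.976], [-0.001, -0.976, 0.216], [-1.0, 0.001, 0.0]]
ft_force: [-1.5, -5.1, 3.6]
opening: 20.4
```

Emit:
{"api": "send_rows", "payload": {"rows": [[[0.04, 0.2, 0, 0], [0, 0, 0, 0]]]}}

```text
time: 19.95
tool_pos: [595.7, 46.3, 57.3]
tcp_rot: [[-0.001, -0.217, -0.976], [-0.005, -0.976, 0.217], [-1.0, 0.005, -0.0]]
ft_force: [-2.6, -11.3, 6.2]
opening: 20.3
```

```bash
python3 blk.py
```

```text
19.95 TCP rest [[-2.31623884 74.36363409 57.34618555]] [ -2.56175892 -11.28519673   6.18049096]
block top n 253 y [ 63.48954242 149.63729722] x [-28.44363184  31.45369411] z 64.99195438995125
  strip -32 -12 y [ 67.43144983 149.58595136]
  strip 12 32 y [ 64.17789227 149.61326447]
stop face y [142.12552647 159.64976683]
```

The force rose to 11 N with no motion at the expected home position. I'll press slightly more, then back off and raise.

Emit:
{"api": "send_rows", "payload": {"rows": [[[0.04, 0.2, 0, 0], [0, 0, 0, 0], [0, 0, 0, 0]]]}}

```text
time: 20.3
tool_pos: [595.5, 46.4, 57.4]
tcp_rot: [[-0.002, -0.219, -0.976], [-0.008, -0.976, 0.219], [-1.0, 0.008, -0.0]]
ft_force: [-4.2, -17.5, 8.1]
opening: 20.3
```

Emit:
{"api": "send_rows", "payload": {"rows": [[[-0.1, -0.49, 0, 0], [-0.21, -0.98, 0, 0], [-0.42, -1.96, 0, 0], [-0.21, -0.98, 0, 0], [0, 0, 1, 0]]]}}

```text
time: 20.8
tool_pos: [585.6, 5.5, 66.2]
tcp_rot: [[-0.003, -0.218, -0.976], [0.001, -0.976, 0.218], [-1.0, -0.0, 0.003]]
ft_force: [-0.1, -0.0, 0.2]
opening: 19.9
```

Emit:
{"api": "send_rows", "payload": {"rows": [[[0, 0, 3, 0], [0, 0, 4, 0], [0, 0, 4, 0], [0, 0, 2, 0], [-3, 0, 0, 0]]]}}

```text
time: 21.3
tool_pos: [562.5, 7.2, 202.2]
tcp_rot: [[0.01, -0.216, -0.976], [0.001, -0.976, 0.216], [-1.0, -0.004, -0.01]]
ft_force: [0.0, 0.1, -0.5]
opening: 20.2
```

Emit:
{"api": "send_rows", "payload": {"rows": [[[-4, -2, 0, 0], [-4, -2, 0, 0], [-4, -2, 0, 0], [-2, -1, 0, 0], [0, 0, 0, 0]]]}}

```text
time: 21.8
tool_pos: [414.8, -63.9, 198.0]
tcp_rot: [[-0.0, -0.218, -0.976], [0.001, -0.976, 0.218], [-1.0, -0.001, 0.0]]
ft_force: [0.2, -0.3, 0.1]
opening: 20.0
```

```bash
python3 blk.py; python3 mark.py top scene | grep -v "\[ *[0-9]* *[0-9]* *[0-9]* *[0-9]*  "
python3 - <<'E'
from h import *
b=np.load('last_top.npz')['im'][140:235,240:400]; s=np.load('last_scene.npz')['im'][180:305,240:440]
save('pics/t3.png',np.vstack([cv2.resize(b,(500,297),interpolation=cv2.INTER_CUBIC),cv2.resize(s,(500,303),interpolation=cv2.INTER_CUBIC)]))
E
```

```text
21.8 TCP rest [[-155.35288441  -71.95140237  198.03298849]] [ 0.24130798 -0.27979887  0.07580368]
block top n 432 y [ 85.07884662 149.17220765] x [-29.00533631  30.84662863] z 65.2395659782529
  strip -32 -12 y [ 85.36732704 148.94352757]
  strip 12 32 y [ 84.9950426  149.10989092]
stop face y [142.10005682 159.38910423]
21.85 [416.90469483 -63.61450057 198.27288368] [ 0.83085882 -0.5336548   0.92430223]
top dark dirs(world deg) [np.int64(35), np.int64(36), np.int64(37), np.int64(38), np.int64(304), np.int64(305), np.int64(306), np.int64(307), np.int64(308), np.int64(347), np.int64(348), np.int64(349), np.int64(350), np.int64(351)] 55
 103 102 100  98  95  94  91  85  76  73  71  74  69  69 116 155 145  60]
 joint mod 2pi of each: [0.83, 0.84, 0.86, 0.88, 5.52, 5.54, 5.56, 5.57, 5.59, 6.27, 0.01, 0.02, 0.04, 0.06]
scene dark dirs(world deg) [np.int64(342), np.int64(343), np.int64(344), np.int64(345), np.int64(346), np.int64(347), np.int64(348), np.int64(349), np.int64(350), np.int64(351), np.int64(352), np.int64(353), np.int64(354), np.int64(355)] 44
[153 153 153 151 151 153 150 150 150 150 150 149 151 148 150 151 152 150
 150 149 150 153 153 151 152 153 154 153 153 153 155 156 154 152 137  46]
 joint mod 2pi of each: [6.18, 6.2, 6.22, 6.24, 6.25, 6.27, 0.01, 0.02, 0.04, 0.06, 0.08, 0.09, 0.11, 0.13]
```

View pics/t3.png

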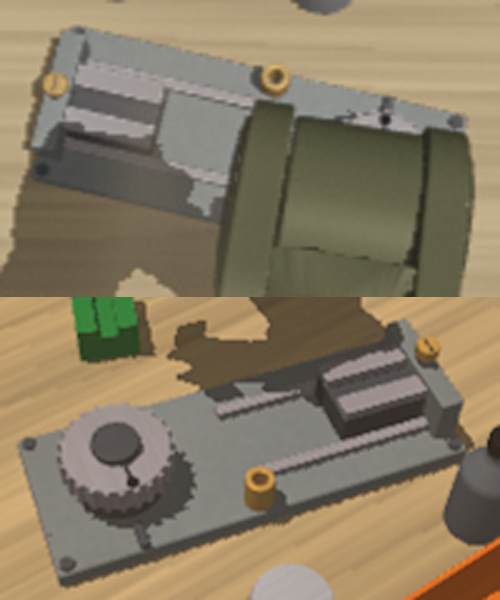

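The block's near end is at 85.1 mm, so its centre is at about y 125.1, touching the stop in both views. The dimple is at the pointer, and the bush and thumbscrew are untouched. The arm is clear, so I'm handing in.

Emit:
{"api": "send_rows", "payload": {"rows": [[[0, 0, 0, 0], [0, 0, 0, 0], [0, 0, 0, 0]]]}}

```text
time: 22.25
tool_pos: [417.7, -63.4, 197.1]
tcp_rot: [[-0.0, -0.215, -0.977], [0.0, -0.977, 0.215], [-1.0, -0.0, 0.0]]
ft_force: [-0.2, -0.5, -0.7]
opening: 20.0
```

```bash
python3 -c "
from cell import bot
print(bot.finish_job(), bot.get_obs()['time'])"
```

```text
the job is handed in; nothing more can be done
the job is handed in; nothing more can be done
```

The job is handed in at about 22 s of the 61 s allowed; no verdict came back, so success rests on my own checks below.

- **Ring:** It started at about 4.0 rad. I turned it anticlockwise with a shut fingertip hooked in the knurls, in two strokes with one wrist rewind between them. It ended at about 12.6 rad, with the dimple under the pointer. The top and scene cameras agreed on this within about 0.03 rad after I backed off, and the last scene reading was the same.
- **Block:** I pushed it home flat with two fingers at about 5 N. At the stop the force rose to 17 N with no further motion. The last measurement put its near end at rest y 85.1 mm, so its centre is at about 125.1 mm and the block is square to the rails.
- **Bystanders:** The bush and thumbscrew looked unchanged in the last pictures. The others were well clear of the path, but I did not measure them again.
- **Finish:** The arm stopped clear of everything, with no contact force.

Two things disagreed:
- **Ring centre:** The wrist camera put it about 3 to 4 mm off the other two views. I settled it by touch.
- **Stop face:** Its final depth reading (142 to 159 mm) was spoiled by points on the block, so I judged home from the contact force and the near-end position.

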